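Clear the lung-function bench after a patient

TASK

Clear up after the breathing test. First, before handling any used part, put the clean climate probe back on its rail: press it down fully home into both spring clips, and leave it there. Then put the two used throw-away parts (the white filter and the cardboard mouthpiece) in the yellow tray, and stand the two reusable parts (the teal turbine and the beige adaptor) upright, side by side, on the floor of the blue tray; leave the paper roll and the amber jar where they stand.

Things in the scene. Friction and masses are not known exactly. Their poses are not given: they have to be found in the camera images.
- probe: Clean climate probe: loose dark grey rod, 16 mm diameter, 170 mm long, 70 g, a square block 18 x 18 x 20 mm at each end (orange; black sensor cage), 130 mm of round rod between, which goes in the clips. Lies flat on the table, axis 9 mm up. Origin on the axis at mid-length; x along the rod to the black end.
- clip_rail: Fixed dark blue rail, 150 mm along its y, 44 mm wide, 10 mm high, with two upward-opening steel spring clips at y = -45 and +45 mm, each 12 mm along y, 49 mm high, mouth flared to 30 mm; free gap between. Origin: centre of underside, z up. Probe home: along y (either way), axis at x = 0, z = 34 mm, within 14 mm along y; only resting on the clips z is about 46 mm. Pressing it down into both takes 5 to 15 N.
- filter: Used breathing filter, throw-away: white with light-blue band, loose, upright, 58 mm high, 45 g. Lower port 34 mm diameter to 12 mm up, disc 56 mm diameter from 12 to 32 mm, upper port 28 mm diameter from 32 to 58 mm, to be gripped there. Origin: centre of its underside, z up.
- mouthpiece: Used cardboard mouthpiece, throw-away: a loose brown tube standing upright, 28 mm diameter, 60 mm high, about 18 g. Origin in the centre of its underside, z up.
- turbine: Reusable turbine flow sensor: a loose clear tube with teal rings at both ends and vanes inside, standing upright, 36 mm diameter, 50 mm high, about 35 g. Origin in the centre of its underside, z up.
- adaptor: Reusable beige adaptor: a loose stepped plastic sleeve standing upright, 40 mm high, about 35 g: flange 44 mm diameter from 0 to 16 mm up, neck 32 mm diameter from 16 to 40 mm up, to be gripped there. Origin in the centre of its underside, z up.
- yellow_tray: Fixed yellow waste tray, square, 150 x 150 mm outside, 142 x 142 mm inside, walls along its x and y, 45 mm high, floor 4 mm thick; a narrow rim to 166 mm, wire handles out to 97 mm from the centre on both x sides. Origin: centre of its underside, z up.
- blue_tray: Fixed blue tray for parts to be disinfected, same sizes as the yellow one. Origin in the centre of its underside, z up.
- paper_roll: Bystander: white printer-paper roll with a pink band round its foot, standing upright, 48 mm diameter, 57 mm high, loose. Origin in the centre of its underside.
- jar: Bystander: amber glass jar with a black lid, 50 mm diameter, 50 mm high, loose. Origin in the centre of its underside.

How it is judged (in metres and radians):
On the way:
1. the probe is fully home in both clips (z of probe in the frame of clip_rail between 0.029 and 0.038 m and x of probe in the frame of clip_rail between -0.005 and 0.005 m and y of probe in the frame of clip_rail between -0.014 and 0.014 m and angle between the x axis of probe and the y axis of clip_rail, either way round below 0.1 rad), for 0.2 s.
At the end, for the whole second after the job is handed in: Probe home in both clips: axis within 5 mm of centre, under 4 mm above its seat, along the rail within 14 mm. Filter, mouthpiece in yellow tray, origin within 70 mm of centre in x and y, under 66 mm up; turbine, adaptor likewise in blue tray, upright to 0.15 rad, on the floor to 8 mm. All at rest (all of step 1 and linear speed of each of probe, filter, mouthpiece, turbine, adaptor below 0.02 m/s and angular speed of each of probe, filter, mouthpiece, turbine, adaptor below 0.3 rad/s and x of filter in the frame of yellow_tray between -0.07 and 0.07 m and y of filter in the frame of yellow_tray between -0.07 and 0.07 m and z of filter in the frame of yellow_tray between -0.005 and 0.066 m and x of mouthpiece in the frame of yellow_tray between -0.07 and 0.07 m and y of mouthpiece in the frame of yellow_tray between -0.07 and 0.07 m and z of mouthpiece in the frame of yellow_tray between -0.005 and 0.066 m and x of turbine in the frame of blue_tray between -0.07 and 0.07 m and y of turbine in the frame of blue_tray between -0.07 and 0.07 m and z of turbine in the frame of blue_tray between -0.005 and 0.012 m and angle between each of turbine, adaptor's own z axis and vertical below 0.15 rad and x of adaptor in the frame of blue_tray between -0.07 and 0.07 m and y of adaptor in the frame of blue_tray between -0.07 and 0.07 m and z of adaptor in the frame of blue_tray between -0.005 and 0.012 m); the robot touches nothing.
It fails at once if a used part is moved more than 30 mm while the probe is not home in its clips (not (z of probe in the frame of clip_rail between 0.029 and 0.038 m and x of probe in the frame of clip_rail between -0.005 and 0.005 m and y of probe in the frame of clip_rail between -0.014 and 0.014 m and angle between the x axis of probe and the y axis of clip_rail, either way round below 0.1 rad) and distance of any of filter, mouthpiece, turbine, adaptor from where it was at the start of the episode above 0.03 m).
It fails at once if the paper roll or the jar is shifted by more than 25 mm (distance of any of paper_roll, jar from where it was at the start of the episode above 0.025 m).
It also fails if it takes over 144 s, if anything falls off the work surface, if the arm or the gripper's body presses on something with over 40 N, if the wrist force passes 120 N, or if a joint passes its speed limit or range.

ROBOT

A 7-joint arm with a two-finger parallel gripper is mounted at the origin on the work surface. World frame = base frame: x ahead of the robot, y to its left, z up, the work surface at z = 0. Lengths are in mm, angles in rad, forces in N, time in s.
With the tool pointing down it reaches from about 400 to 875 mm from the base axis. Payload 19.3 kg.
Tool frame: the origin (TCP) lies at the very end of the fingers, on their centre line; the grasp point (between the pads) lies 19 mm behind it; z points along the fingers, x is the direction in which the jaws open and shut, and the axes are right-handed (so a half turn about z gives the same grasp; the last joint's range is limited). The gripper opens to 85 mm and grips with 20 to 120 N. Pads are 22 mm wide; open, the fingers measure 114 mm over their backs; the gripper's body (76 mm by 85 mm) begins 54 mm behind the grasp point. The pads swing forward as they close: fully open they stand 13 mm farther back than shut.
Start: joints at [1.184, 0.521, -0.036, 1.599, 0.021, 1.021, -0.113], TCP at [194.677, -593.899, 231.291] pointing down, gripper open.
Joint ranges: [-2.91, 2.91], [-0.3, 2.13], [-1.5, 1.42], [0.17, 2.43], [-1.26, 4.41], [0.16, 1.93], [-2.52, 2.52]. Speed limits (rad/s): [1.89, 1.89, 2.39, 2.39, 3.01, 3.01, 3.01].

INTERFACE

Orientations are given as a unit quaternion [x, y, z, w].
In Python, from workcell import manip gives the robot as it stands. The module is installed in compiled form; this text tells all that it offers.
- The arm moves only by the tool play_rows, never from a script. Its arguments are lists of equal length, an entry for each row: "gripper": the opening, from 0 (shut) to 1 (fully open); "delta_pos": the shift along the world's x, y, z in cm, a list of three; "angular": the turn, a rotation vector about the world's x, y, z in degrees, a list of three. In form: {"gripper": [gripper, ...], "delta_pos": [[dx, dy, dz], ...], "angular": [[rx, ry, rz], ...]}. A call has 1 to 20 rows; each row shifts and turns the commanded pose from where the row before left it; what a row does not reach is not made up. A row lasts 1/10 s, in which the tool goes at most 50 mm and 8.59 degrees, less where a joint would pass 70% of its speed; a pose out of reach is approached as far as the arm can. A call with a gripper value outside its range is refused whole. The fingers move at their own pace and stop on an object; "squeeze" is the grip in N (left out, the last holds). Time passes only in rows, so rows that do not move let the fingers close. It gives the time, the measured TCP pose, the force and the opening at its end, in the units of the state.
- manip.sense(): the state, without advancing time (a new reading comes with each control period).
- manip.read_camera(name): name is "scene" or "top" or "wrist"; returns a dict with "frame" (400x640x3 uint8, blue, green, red), "depth" (400x640 float32, mm along the optical axis (not along the pixel's ray), 0 where there is no reading), "fx", "fy", "cx", "cy" (pixels), "world_from_camera" (4x4, takes a point from camera to world coordinates); the wrist camera has in their place "T_tool_cam" (4x4, takes a point from camera to tool coordinates, whose origin is the TCP and whose axes are the tool frame's). Camera axes: x right, y down, z forward; pixel columns grow to the right and rows downward; lengths in mm; the calibration is good to about 2 mm. A picture is of the moment at which its call begins: read the wrist's pose just before it.
- manip.finish_job(): hands the job in, once; it reports no verdict.
The state is a dict: "clock": time; "joint_pos": joint angles; "dq": joint speeds; "joint_efforts": joint torques, N m; "tcp_pos": TCP position; "orientation": TCP orientation; "wrist_force": force on the tool from outside, world axes, zero at the start; "torque": the same for the moment, N m; "opening": finger opening in mm.
Only numpy, scipy, OpenCV 4.12 (cv2) and the standard library are available. Lean on these libraries where they do the work, as an engineer would, in place of code of your own. Each camera call takes 0.05 s, during which the arm holds its last target. There are 200 camera calls.

## Working session

There is one attempt and no reset: what is moved stays moved. The work goes in short steps, Python scripts to look and compute and a tool call to move; the robot and the scene stay as the last step left them, time stands still between calls to the robot, and variables do not carry over. Pictures are saved under pics/ and viewed, about 12 in all and at most 16, crops included, and the job is handed in when it is done.

Besides the shell and the picture viewer there is one more tool, called after "Request:" as a command line: name --argument value ..., lists and objects as JSON in quotes. play_rows: Moves the arm, as the interface text tells. Its arguments: {"type":"object","properties":{"gripper":{"type":"array"},"delta_pos":{"type":"array"},"angular":{"type":"array"},"squeeze":{"type":"number"}},"required":["gripper","delta_pos","angular"]}

```bash
mkdir -p pics && cat > h.py <<'E'
import numpy as np, cv2
from workcell import manip
def grab(n, tag):
    s=manip.sense(); c=manip.read_camera(n)
    np.savez('cam_%s.npz'%tag, tcp=s['tcp_pos'], q=s['orientation'], **c)
    return s,c
def T_of(c):
    if 'world_from_camera' in c: return np.array(c['world_from_camera'])
    from scipy.spatial.transform import Rotation as R
    T=np.eye(4);T[:3,:3]=R.from_quat(c['q']).as_matrix();T[:3,3]=c['tcp']
    return T@np.array(c['T_tool_cam'])
def cloud(c):
    d=c['depth'].astype(float);v,u=np.indices(d.shape)
    P=np.stack([(u-c['cx'])/c['fx']*d,(v-c['cy'])/c['fy']*d,d,np.ones_like(d)],-1)
    W=(P@T_of(c).T)[...,:3];W[d==0]=np.nan
    return W
E
python3 - <<'E'
from h import *
for n in ('top','scene'):
    s,c=grab(n,n+'1'); cv2.imwrite(f'pics/{n}1.png',c['frame'])
    print(n,c['fx'],np.round(T_of(c),2).tolist())
print(s)
E
```

```text
top 466.5684835948442 [[-0.01, -1.0, 0.09, 441.21], [-1.0, 0.01, 0.01, -17.4], [-0.01, -0.09, -1.0, 1213.46], [0.0, 0.0, 0.0, 1.0]]
scene 421.4469095537535 [[0.71, 0.52, -0.48, 1038.92], [0.71, -0.53, 0.46, -458.97], [-0.02, -0.67, -0.74, 785.81], [0.0, 0.0, 0.0, 1.0]]
{'clock': 0.05, 'joint_pos': array([ 1.18381392,  0.52200764, -0.03633507,  1.59999559,  0.02120756,
        1.02111701, -0.11278439]), 'dq': array([-1.29164348e-03, -5.21474422e-04,  9.21655548e-04, -2.19350045e-03,
       -6.57069183e-04, -1.18070753e-04,  3.12017346e-05]), 'joint_efforts': array([ 1.77371308e-03, -9.29475403e+01,  1.98532462e+00, -3.70987523e+01,
        1.79875363e-02,  5.25415147e-03, -1.43508128e-04]), 'tcp_pos': array([ 194.55538142, -593.5905087 ,  230.73406985]), 'orientation': array([ 8.09791786e-01, -5.86717084e-01, -4.86115544e-04, -2.99852642e-04]), 'wrist_force': array([ 0.16704669,  0.764517  , -0.06967061]), 'torque': array([ 0.05685922, -0.01289904, -0.00342057]), 'opening': 85.58366876503679}
```

View pics/top1.png

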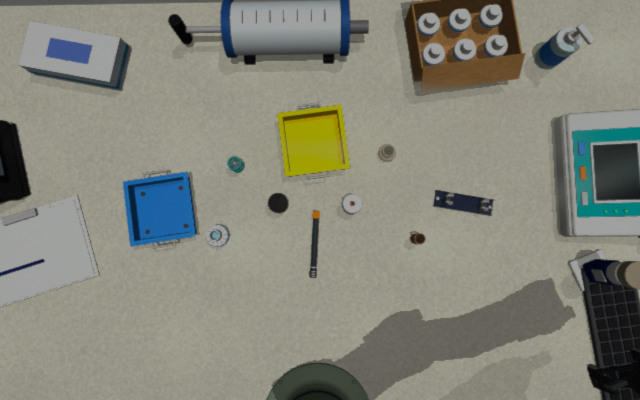

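View pics/scene1.png

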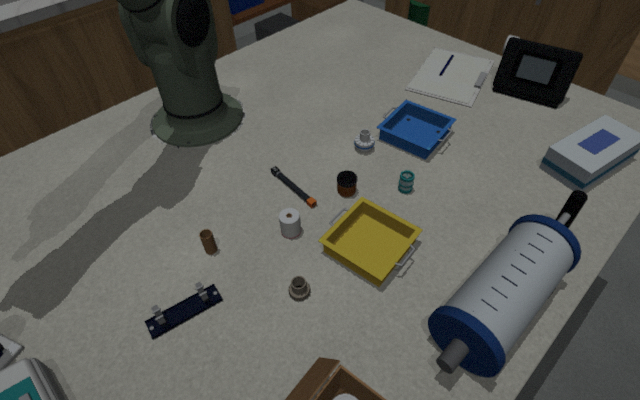

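Top view: probe from (316,214, orange) to (314,272, black); rail (463,203); filter (217,235); turbine (235,164); adaptor (387,152); mouthpiece (418,238); jar (278,203); roll (351,204); yellow tray (314,141); blue tray (160,209). The scene view agrees with this.

```bash
python3 - <<'E'
from h import *
c=dict(np.load('cam_top1.npz')); W=cloud(c)
def seg(name,u,v,r,zmin=6,zmax=90):
    w=W[v-r:v+r+1,u-r:u+r+1].reshape(-1,3); w=w[(w[:,2]>zmin)&(w[:,2]<zmax)]
    top=np.percentile(w[:,2],95); t=w[w[:,2]>top-6]
    rect=cv2.minAreaRect(w[:,:2].astype(np.float32)); rt=cv2.minAreaRect(t[:,:2].astype(np.float32))
    print(name,len(w),'ztop %.1f'%top,'all',np.round(rect[0],1),np.round(rect[1],1),round(rect[2],1),'| top',len(t),np.round(rt[0],1),np.round(rt[1],1),round(rt[2],1))
for n,u,v,r in [('filter',217,235,14),('turb',235,164,12),('adapt',387,152,12),('mouth',418,238,11),('jar',278,203,14),('roll',351,204,14),('rail',463,203,34),('probe',315,245,36),('yellow',314,141,45),('blue',160,209,45)]: seg(n,u,v,r)
g=np.nanmedian(W[280:300,150:250,2]);print('table',g)
crop=c['frame'][130:290,190:510];cv2.imwrite('pics/topcrop.png',cv2.resize(crop,None,fx=2.5,fy=2.5,interpolation=cv2.INTER_CUBIC))
E
```

```text
filter 408 ztop 57.9 all [463.6 252. ] [64.2 59.1] 89.3 | top 43 [461.5 247.7] [26.8 24.8] 89.3
turb 205 ztop 51.9 all [646.3 201.7] [57.8 34.9] 21.2 | top 72 [643.3 200.4] [35. 34.] 62.9
adapt 229 ztop 41.8 all [ 673.1 -190.7] [60.4 63.6] 88.6 | top 44 [ 670.1 -190.5] [28.2 31.1] 5.6
mouth 116 ztop 62.3 all [ 441.8 -263.5] [41.  39.3] 10.5 | top 27 [ 447.5 -258.8] [26.9 24.5] 89.3
jar 335 ztop 53.8 all [548.   94.1] [65.1 58.5] 10.4 | top 285 [540.8  90.3] [48.2 47.7] 44.3
roll 321 ztop 61.3 all [539.3 -96.2] [62.8 56.8] 1.8 | top 242 [536.2 -94.5] [44.9 44.9] 89.1
rail 803 ztop 46.0 all [ 538.3 -384.7] [169.8 171.7] 85.0 | top 86 [ 537.6 -385.3] [106.7  30.8] 79.9
probe 548 ztop 50.8 all [ 4.34e+02 -2.00e-01] [185.8 184.6] 89.3 | top 44 [519.1  -1.9] [179.5   7.8] 89.1
yellow 2530 ztop 48.7 all [706.3  -2.3] [235.2 240.8] 89.0 | top 1174 [ 6.992e+02 -1.000e-01] [193.7 166. ] 6.9
blue 2488 ztop 48.5 all [530.8 400.4] [239.8 229.7] 2.0 | top 1209 [530.1 391.3] [192.6 167.5] 7.6
table 0.29018828753441994
```

View pics/topcrop.png

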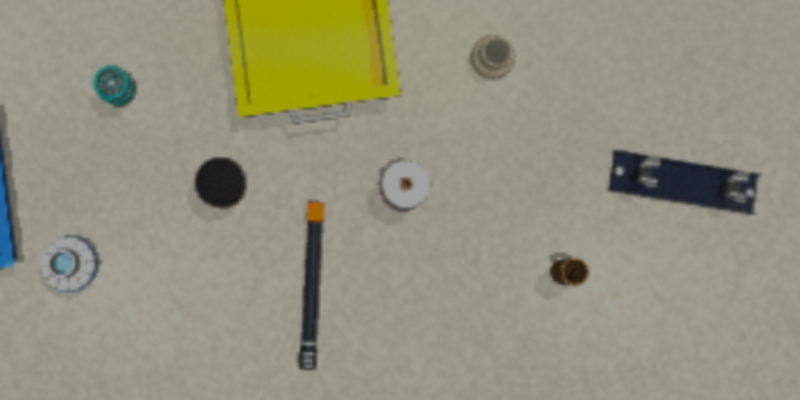

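```bash
python3 - <<'E'
from h import *
c=dict(np.load('cam_top1.npz')); W=cloud(c); f=c['frame'].astype(int)
def reg(m,u0,u1,v0,v1): 
    k=np.zeros(m.shape,bool);k[v0:v1,u0:u1]=True;return m&k
def line(w):
    r=cv2.minAreaRect(w[:,:2].astype(np.float32)); m=w[:,:2]-w[:,:2].mean(0); d=np.linalg.svd(m,full_matrices=False)[2][0]
    print(np.round(r[0],1),np.round(r[1],1),round(r[2],1),'pca deg',round(np.degrees(np.arctan2(d[1],d[0])),2),'mean',np.round(w.mean(0),1))
z=W[...,2]
line(W[reg((z>9)&(z<30),303,328,208,279)]); 
dark=f.sum(-1)<200
line(W[reg(dark,303,328,205,283)])
line(W[reg((z>6)&(z<14),430,500,185,222)])
for a,b in((436,462),(468,495)): line(W[reg((z>20),a,b,188,220)])
s,cw=grab('wrist','w0');print(np.round(cw['T_tool_cam'],2).tolist(),cw['fx'])
E
```

```text
[436.4   0.5] [ 16.3 168.4] 86.3 pca deg 176.37 mean [436.4   0.6  16.7]Traceback (most recent call last):
  File "<stdin>", line 11, in <module>
  File "<stdin>", line 6, in line
    u, s, vh = gufunc(a, signature=signature)
               ~~~~~~^^^^^^^^^^^^^^^^^^^^^^^^
    raise LinAlgError("SVD did not converge")
numpy.linalg.LinAlgError: SVD did not converge
```

Request:
play_rows --gripper '[1,1,1,1,1,1,1,1,1,1,1,1,1,1,1,1,1,1,1,1]' --delta_pos '[[2.5,3,0],[2.5,3,0],[2.5,3,0],[2.5,3,0],[2.5,3,0],[2.5,3,0],[2.5,3,0],[2.5,3,0],[2.5,3,0],[2.5,3,0],[0,3,0],[0,3,0],[0,3,0],[-0.1,3,0],[-0.1,3,0],[-0.1,3,0],[-0.2,3,0],[-0.2,3,0],[-0.2,3,0],[-0.1,2.4,0]]' --angular '[[0,0,-1],[0,0,-1],[0,0,-1],[0,0,-1],[0,0,-1],[0,0,-1],[0,0,-1],[0,0,-1],[0,0,-1],[0,0,-1],[0,0,-1],[0,0,-1],[0,0,-1],[0,0,-1],[0,0,-1],[0,0,-1],[0,0,-1],[0,0,-1],[0,0,-1],[0,0,-1]]'

```text
clock: 2.1
tcp_pos: [434.3, 1.7, 231.2]
orientation: [-0.696, 0.718, 0.0, -0.0]
wrist_force: [0.0, -0.1, 0.3]
opening: 85.2
```

```bash
cat >> h.py <<'E'
def line(w):
    w=w[~np.isnan(w).any(1)]
    r=cv2.minAreaRect(w[:,:2].astype(np.float32)); m=w[:,:2]-w[:,:2].mean(0); d=np.linalg.svd(m,full_matrices=False)[2][0]
    print(len(w),np.round(r[0],1),np.round(r[1],1),round(r[2],1),'pca deg',round(np.degrees(np.arctan2(d[1],d[0])),2),'mean',np.round(w.mean(0),1))
E
python3 - <<'E'
from h import *
c=dict(np.load('cam_top1.npz')); W=cloud(c);z=W[...,2]
def reg(m,u0,u1,v0,v1): 
    k=np.zeros(m.shape,bool);k[v0:v1,u0:u1]=True;return m&k
line(W[reg((z>6)&(z<14),430,500,185,222)])
for a,b in((436,462),(468,495)): line(W[reg((z>20),a,b,188,220)])
s,c=grab('wrist','w1');print(np.round(c['T_tool_cam'],2).tolist(),c['fx'])
c=dict(np.load('cam_w1.npz')); W=cloud(c);z=W[...,2]
m=(z>9)&(z<30)&(abs(W[...,0]-436)<100)&(abs(W[...,1])<35); line(W[m])
print('table',np.nanmedian(z[z<5]))
cv2.imwrite('pics/w1.png',c['frame'])
E
```

```text
587 [ 536.9 -387.6] [ 87.5 179. ] 1.9 pca deg 80.1 mean [ 537.2 -384.1    8.6]
77 [ 545.8 -340.8] [15.5 30.4] 81.8 pca deg 168.78 mean [ 546.9 -340.4   37.8]
81 [ 529.8 -429.5] [16.  30.7] 82.7 pca deg 165.29 mean [ 530.4 -428.8   37.6]
[[1.0, -0.0, -0.0, -0.94], [0.0, 0.96, 0.29, -75.52], [0.0, -0.29, 0.96, -141.72], [0.0, 0.0, 0.0, 1.0]] 298.83029026616236
1830 [435.7   2.8] [ 17.5 169.6] 86.7 pca deg 176.53 mean [441.6   2.5  14.9]
table -1.1007376866746768
```

View pics/w1.png

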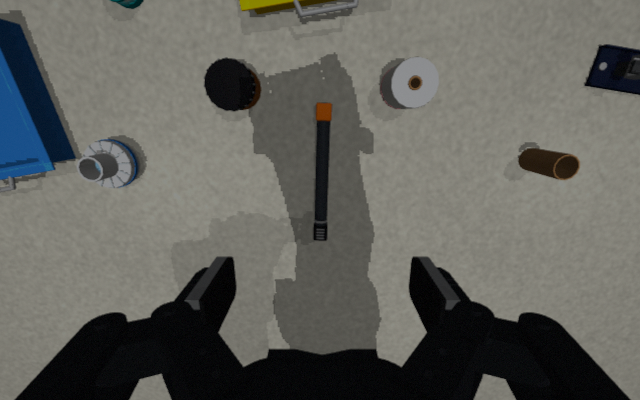

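View: the probe is upright in the picture from (324,105, orange) to (320,238, black), free of obstacles, between the open fingers' line.

Request:
play_rows --gripper '[1,1,1,1,1,1,1,1,1,1,0,0,0,0,0,0,0,0,0]' --delta_pos '[[0.1,0.05,-3],[0.05,0,-3],[0,0,-3],[0,0,-3],[0,0,-3],[0,0,-3],[0,0,-2],[0,0,-1.5],[0,0,-1],[0,0,-0.2],[0,0,0],[0,0,0],[0,0,0],[0,0,0],[0,0,0],[0,0,0],[0,0,0],[0,0,0],[0,0,0]]' --angular '[[0,0,-1],[0,0,-0.8],[0,0,0],[0,0,0],[0,0,0],[0,0,0],[0,0,0],[0,0,0],[0,0,0],[0,0,0],[0,0,0],[0,0,0],[0,0,0],[0,0,0],[0,0,0],[0,0,0],[0,0,0],[0,0,0],[0,0,0]]' --squeeze 80

```text
clock: 4.05
tcp_pos: [436.4, 0.6, 4.9]
orientation: [-0.684, 0.729, -0.0, 0.0]
wrist_force: [-2.2, 0.0, 17.2]
opening: 12.9
```

Request:
play_rows --gripper '[0,0,0]' --delta_pos '[[0,0,0],[0,0,0],[0,0,0]]' --angular '[[0,0,0],[0,0,0],[0,0,0]]'

```text
clock: 4.35
tcp_pos: [436.4, 0.6, 4.9]
orientation: [-0.684, 0.729, -0.0, 0.0]
wrist_force: [-2.3, 0.3, 17.2]
opening: 12.8
```

```bash
python3 - <<'E'
from h import *
s,c=grab('wrist','w2');cv2.imwrite('pics/w2.png',c['frame']);print(s['tcp_pos'],s['wrist_force'],s['opening'])
E
```

```text
[436.41408544   0.56621413   4.88956399] [-2.33278964  0.27744759 17.17551487] 12.837588934122307
```

View pics/w2.png

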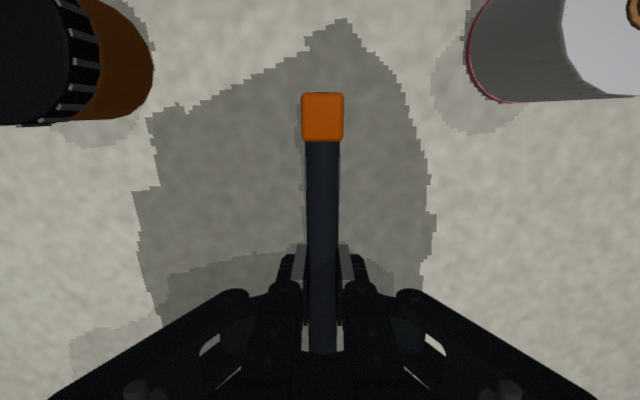

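View: the rod lies between the shut fingers, with the orange block at (322,117). The opening of 12.8 mm and 17 N of upward force suggest a grip above the rod's axis, so I will regrasp lower.

Request:
play_rows --gripper '[0.5,0.5,0.5,0.5,0.5,0,0,0,0,0,0,0,0]' --delta_pos '[[0,0,0.3],[0,0,0],[0,0,0],[0,0,-0.3],[0,0,-0.4],[0,0,0],[0,0,0],[0,0,0],[0,0,0],[0,0,0],[0,0,0],[0,0,0],[0,0,0]]' --angular '[[0,0,0],[0,0,0],[0,0,0],[0,0,0],[0,0,0],[0,0,0],[0,0,0],[0,0,0],[0,0,0],[0,0,0],[0,0,0],[0,0,0],[0,0,0]]' --squeeze 60

```text
clock: 5.7
tcp_pos: [436.4, 0.6, 0.5]
orientation: [-0.684, 0.729, -0.0, 0.0]
wrist_force: [-1.7, -0.8, 10.3]
opening: 13.7
```

Request:
play_rows --gripper '[0,0,0,0,0,0]' --delta_pos '[[0,0,0.5],[0,0,1],[0,0,2],[0,0,2],[0,0,0],[0,0,0]]' --angular '[[0,0,0],[0,0,0],[0,0,0],[0,0,0],[0,0,0],[0,0,0]]'

```text
clock: 6.3
tcp_pos: [436.4, 0.5, 55.8]
orientation: [-0.684, 0.729, -0.0, 0.0]
wrist_force: [0.3, 0.1, -0.7]
opening: 13.7
```

```bash
python3 - <<'E'
from h import *
s,c=grab('wrist','w3');print(s['tcp_pos'],s['wrist_force'],s['opening'])
s2,c=grab('top','t3')
for t in('w3','t3'):
    c=dict(np.load(f'cam_{t}.npz')); W=cloud(c);f=c['frame'].astype(int)
    m=(f[...,2]>150)&(f[...,0]<60)&(f[...,1]<140)&(f[...,1]>50)&(abs(W[...,0]-515)<40)&(abs(W[...,1])<40)
    w=W[m];print(t,len(w),'orange x range',np.round(np.percentile(w,[5,50,95],0),1).tolist())
    ys=np.nanmedian(w[:,1])
    m=(W[...,2]>35)&(W[...,2]<85)&(abs(W[...,1]-ys)<7)&(W[...,0]>450)&(W[...,0]<520)
    w=W[m]; print(np.polyfit(w[:,0],w[:,2],1),np.polyfit(w[:,0],w[:,1],1),w.mean(0), len(w))
E
```

```text
[436.43715527   0.51254194  55.81197068] [ 0.31450473  0.06636978 -0.68611907] 13.700571631369774Traceback (most recent call last):
  File "<stdin>", line 7, in <module>
    return _quantile_unchecked(
        a, q, axis, out, overwrite_input, method, keepdims, weights)
    return _ureduce(a,
                    func=_quantile_ureduce_func,
    ...<5 lines>...
                    overwrite_input=overwrite_input,
                    method=method)
    r = func(a, **kwargs)
    result = _quantile(arr,
                       quantiles=q,
    ...<2 lines>...
                       out=out,
                       weights=wgt)
    slices_having_nans = np.isnan(arr[-1, ...])
                                  ~~~^^^^^^^^^
IndexError: index -1 is out of bounds for axis 0 with size 0
```

```bash
cat > rod.py <<'E'
from h import *
# rod in front of fingers, in tool frame (for the wrist cam): y_tool>25
def rod(tag):
    c=dict(np.load(f'cam_{tag}.npz')); d=c['depth'].astype(float);v,u=np.indices(d.shape)
    P=np.stack([(u-c['cx'])/c['fx']*d,(v-c['cy'])/c['fy']*d,d,np.ones_like(d)],-1)@c['T_tool_cam'].T
    m=(d>0)&(abs(P[...,0])<12)&(P[...,2]>-25)&(P[...,2]<8)&(P[...,1]>25)
    p=P[m]; print(tag,len(p),'y end',np.round(np.percentile(p[:,1],[0.5,99.5]),1))
    q=p[p[:,1]<60]
    for k in(0,2): print('xz'[k//2],'fit vs y',np.round(np.polyfit(q[:,1],q[:,k],1),3),np.round(np.percentile(q[:,k],[2,50,98]),1))
if __name__=='__main__':
    import sys; rod(sys.argv[1])
E
python3 rod.py w3; python3 rod.py w2
```

```text
w3 990 y end [25.1 47.4]
x fit vs y [ 0.032 -1.855] [-8.4 -0.5  6.9]
z fit vs y [  0.038 -15.056] [-16.  -14.2  -9.1]
w2 1396 y end [25.1 63. ]
x fit vs y [ 0.047 -2.336] [-11.3  -0.5  10.9]
z fit vs y [  0.437 -24.17 ] [-11.8  -9.4   6.5]
```

```bash
sed -i 's/(P\[...,1\]>25)/(P[...,1]<-25)/; s/p\[:,1\]<60/p[:,1]>-62/' rod.py && python3 rod.py w3; python3 rod.py w2
```

```text
w3 5210 y end [-83.  -25.5]
x fit vs y [ 0.003 -0.714] [-8.5 -1.   6.9]
z fit vs y [ 4.0000e-03 -1.3733e+01] [-16.4 -14.4  -9.7]
w2 11212 y end [-120.9  -25.7]
x fit vs y [0.007 0.265] [-11.5  -0.1  11.5]
z fit vs y [ 0.008 -5.175] [-11.8  -9.1   6.8]
```

Request:
play_rows --gripper '[0,0,0,0,0,0,0,0,0,0,0,0,0,0,0,0,0,0,0,0]' --delta_pos '[[0,0,3],[0,0,3],[0,0,3],[0.6,-2.27,0],[0.6,-2.27,0],[0.6,-2.27,0],[0.6,-2.27,0],[0.6,-2.27,0],[0.6,-2.27,0],[0.6,-2.27,0],[0.6,-2.27,0],[0.6,-2.27,0],[0.6,-2.27,0],[0.6,-2.27,0],[0.6,-2.27,0],[0.6,-2.27,0],[0.6,-2.27,0],[0.6,-2.27,0],[0.6,-2.27,0],[0.6,-2.27,0]]' --angular '[[0,0,0],[0,0,0],[0,0,0],[0,0,4.9],[0,0,4.9],[0,0,4.9],[0,0,4.9],[0,0,4.9],[0,0,4.9],[0,0,4.9],[0,0,4.9],[0,0,4.9],[0,0,4.9],[0,0,4.9],[0,0,4.9],[0,0,4.9],[0,0,4.9],[0,0,4.9],[0,0,4.9],[0,0,4.9]]'

```text
clock: 8.4
tcp_pos: [538.0, -386.0, 144.0]
orientation: [0.996, -0.088, -0.001, -0.001]
wrist_force: [-0.0, 0.4, -1.1]
opening: 13.4
```

```bash
python3 - <<'E'
from h import *
s,c=grab('wrist','w4');print(s['tcp_pos'],s['wrist_force'],s['opening'],s['joint_pos'])
cv2.imwrite('pics/w4.png',c['frame'])
c=dict(np.load('cam_w4.npz')); W=cloud(c)
x,y=W[...,0]-538,W[...,1]+385
a=np.radians(79.8); l=x*np.cos(a)+y*np.sin(a); p=x*np.sin(a)-y*np.cos(a)
for lo,hi in((30,60),(-60,-30)):
    m=(W[...,2]>18)&(W[...,2]<60)&(l>lo)&(l<hi)&(abs(p)<30); line(W[m])
    if m.any(): print('along',np.percentile(l[m],[1,50,99]),'across',np.percentile(p[m],[1,50,99]))
E
python3 rod.py w4
```

```text
[ 537.96564348 -385.96103635  144.00694475] [-0.01955757  0.36719909 -1.14788212] 13.44643868721888 [ 0.84527171  0.71702226 -0.49823722  1.54914857  0.38802697  0.97708546
  0.05355951]
49 [ 531.2 -335.7] [11.7  2.3] 81.1 pca deg -99.88 mean [ 531.1 -335.9   47.8]
along [41.6296169  47.09572258 52.94397598] across [-16.45926623 -15.51736523 -14.16178741]
w4 5266 y end [-84.1 -25.4]
x fit vs y [0.006 0.451] [-7.5  0.2  7.9]
z fit vs y [-2.0000e-03 -1.3875e+01] [-16.2 -14.2  -9.7]h.py:19: RuntimeWarning: Mean of empty slice.
  r=cv2.minAreaRect(w[:,:2].astype(np.float32)); m=w[:,:2]-w[:,:2].mean(0); d=np.linalg.svd(m,full_matrices=False)[2][0]
  ret = um.true_divide(
Traceback (most recent call last):
  File "h.py", line 19, in line
    r=cv2.minAreaRect(w[:,:2].astype(np.float32)); m=w[:,:2]-w[:,:2].mean(0); d=np.linalg.svd(m,full_matrices=False)[2][0]
                                                                                ~~~~~~~~~~~~~~~~~~~~~~~~~~~~~~~~~~~~~~~^^^
IndexError: index 0 is out of bounds for axis 0 with size 0
```

View pics/w4.png

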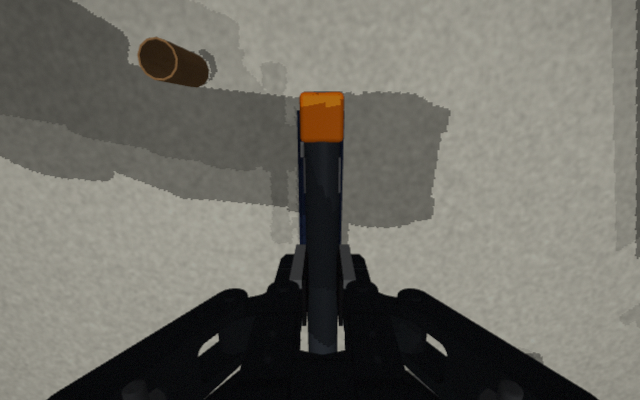

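View: the rod sits straight over the rail, orange at (322,117), with only the rail's left edge showing at (298,150). The alignment is good to about 1 mm, so I will descend.

Request:
play_rows --gripper '[0,0,0,0,0,0,0]' --delta_pos '[[0,0.1,-3],[0,0,-3],[0,0,-2],[0,0,-1.4],[0,0,-0.8],[0,0,0],[0,0,0]]' --angular '[[0,0,0],[0,0,0],[0,0,0],[0,0,0],[0,0,0],[0,0,0],[0,0,0]]' --squeeze 100

```text
clock: 9.15
tcp_pos: [538.6, -384.4, 43.9]
orientation: [0.996, -0.09, 0.0, 0.0]
wrist_force: [-0.6, 0.4, -0.5]
opening: 12.0
```

Request:
play_rows --gripper '[0,0,0,0,0,0,0,0]' --delta_pos '[[0,0,-0.3],[0,0,-0.3],[0,0,-0.3],[0,0,-0.3],[0,0,-0.3],[0,0,-0.2],[0,0,0],[0,0,0]]' --angular '[[0,0,0],[0,0,0],[0,0,0],[0,0,0],[0,0,0],[0,0,0],[0,0,0],[0,0,0]]'

```text
clock: 9.95
tcp_pos: [536.9, -384.4, 25.8]
orientation: [0.996, -0.09, -0.001, -0.0]
wrist_force: [-6.2, 0.3, -3.6]
opening: 12.3
```

Request:
play_rows --gripper '[0.5,0.5,0.5,0.5,0.5,0.5,0.5,0.5,0.5]' --delta_pos '[[0,0,0],[0,0,0],[0,0,0],[0,0,0],[0,0,0],[0,0,3],[0,0,3],[0,0,3],[0,0,0]]' --angular '[[0,0,0],[0,0,0],[0,0,0],[0,0,0],[0,0,0],[0,0,0],[0,0,0],[0,0,0],[0,0,0]]'

```text
clock: 10.85
tcp_pos: [539.9, -385.3, 120.4]
orientation: [0.996, -0.09, 0.002, 0.001]
wrist_force: [0.9, -0.3, 0.4]
opening: 42.8
```

```bash
cat > chk.py <<'E'
from h import *
import sys
n=sys.argv[1]
for cam in sys.argv[2:]:
    s,c=grab(cam,cam+n)
    c=dict(np.load(f'cam_{cam+n}.npz')); W=cloud(c)
    x,y=W[...,0]-537.8,W[...,1]+385.1
    a=np.radians(79.8); l=x*np.cos(a)+y*np.sin(a); p=x*np.sin(a)-y*np.cos(a)
    print(cam,s['tcp_pos'],s['opening'])
    for lo,hi in((-86,-66),(-64,-54),(-36,-12),(-12,12),(12,36),(54,64),(66,86)):
        m=(W[...,2]>20)&(W[...,2]<70)&(l>lo)&(l<hi)&(abs(p)<30)
        if m.sum()>5: print(lo,hi,m.sum(),'z top',np.round(np.percentile(W[m][:,2],[50,90,97]),1),'across',np.round(np.percentile(p[m],[3,50,97]),1),'along',np.round(np.percentile(l[m],[1,99]),1))
    cv2.imwrite(f'pics/{cam}{n}.png',c['frame'])
E
python3 chk.py 5 wrist top scene
```

```text
wrist [ 539.91242241 -385.27325442  120.39206528] 42.835413588107734
-86 -66 403 z top [41.8 42.6 43. ] across [-10.4  -1.8   6.8] along [-84.6 -66.1]
-64 -54 192 z top [39.9 41.4 41.7] across [-9.4 -1.7  6. ] along [-63.8 -54.1]
-36 -12 546 z top [39.8 41.2 41.6] across [-9.  -1.4  6. ] along [-35.8 -12.1]
-12 12 557 z top [39.8 41.1 41.5] across [-8.6 -1.2  5.9] along [-11.6  11.7]
12 36 613 z top [39.8 41.2 41.7] across [-8.7 -1.1  5.9] along [12.3 35.9]
54 64 324 z top [39.8 41.2 41.7] across [-9.  -0.7  6.7] along [54.2 63.7]
66 86 694 z top [41.8 42.8 43.2] across [-9.6 -1.2  7.2] along [66.5 84.7]
top [ 539.07189349 -384.88171981  118.29752704] 42.7300132580074
-36 -12 36 z top [41.1 44.8 46.3] across [-6.7  0.4  6.6] along [-28.8 -12.1]
-12 12 62 z top [42.1 44.2 46.5] across [-7.4 -0.9  6.7] along [-11.1  11.8]
12 36 56 z top [40.9 44.2 45.1] across [-7.4 -0.8  6.6] along [13.4 35.6]
54 64 26 z top [42.  44.9 45.6] across [-7.6 -0.3  7.5] along [54.6 64. ]
66 86 60 z top [44.1 46.5 47.9] across [-8.3 -0.5  8.3] along [66.5 83.3]
scene [ 538.34725367 -384.50225227  116.80358974] 42.678382940879146
-86 -66 144 z top [41.6 43.7 44.7] across [-8.2  4.4  8.5] along [-85.7 -66.2]
-64 -54 47 z top [39.6 42.9 43.7] across [-6.3  3.3  7.3] along [-63.5 -54.1]
-36 -12 110 z top [39.3 42.1 43. ] across [-7.4  3.   7.2] along [-35.6 -12.4]
-12 12 109 z top [39.7 41.9 42.8] across [-5.8  3.5  7.6] along [-11.7  11.9]
12 36 102 z top [38.9 42.3 43.6] across [-6.7  2.8  7.4] along [12.7 35.8]
54 64 42 z top [39.5 41.6 42.7] across [-8.8  3.3  7.7] along [54.2 63.9]
66 86 103 z top [41.2 43.7 44.1] across [-8.8  5.1  9. ] along [66.2 83.4]
```

View pics/wrist5.png

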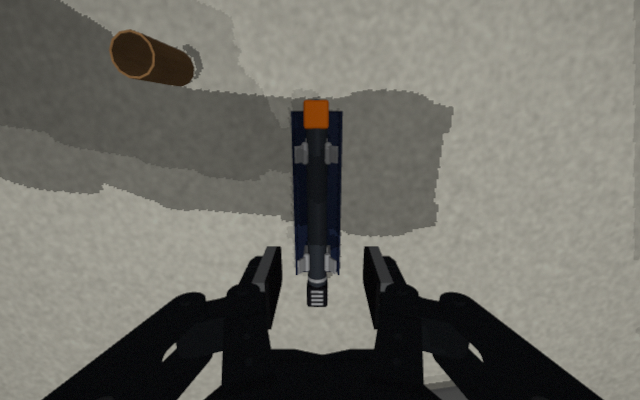

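View: the probe lies in both clips, orange at (316,113), clips at (315,153) and (317,260). The depth gives its axis at 34 mm, centred. It is home. The mouthpiece is at (150,60).

```bash
cat > fit.py <<'E'
from h import *
import sys
def fit(tag,x0,y0,zlo,zhi,r=45):
    c=dict(np.load(f'cam_{tag}.npz')); W=cloud(c)
    m=(W[...,2]>zlo)&(W[...,2]<zhi)&(np.hypot(W[...,0]-x0,W[...,1]-y0)<r)
    w=W[m]
    if len(w)<8: print(tag,'few',len(w)); return
    (x,y),rad=cv2.minEnclosingCircle(w[:,:2].astype(np.float32))
    print(tag,len(w),'circle',round(x,1),round(y,1),'d',round(2*rad,1),'mean',np.round(w.mean(0),1),'zmax',round(np.percentile(w[:,2],98),1))
if __name__=='__main__':
    t=sys.argv[1]; fit(t,*map(float,sys.argv[2:]))
E
for t in wrist5 top5 scene5; do python3 fit.py $t 447 -259 56 68; done
for t in wrist5 w1; do python3 fit.py $t 461 248 52 64; python3 fit.py $t 640 200 46 56;python3 fit.py $t 670 -190 36 46; done;  python3 fit.py scene5 461 248 52 64; python3 fit.py scene5 643 200 46 56;python3 fit.py scene5 670 -190 36 46
```

```text
wrist5 597 circle 446.0 -256.4 d 28.8 mean [ 445.7 -255.9   58.3] zmax 60.2
top5 26 circle 446.5 -258.7 d 27.6 mean [ 447.  -260.5   60.3] zmax 63.6
scene5 44 circle 446.2 -256.7 d 29.3 mean [ 445.8 -256.8   58.4] zmax 60.9
wrist5 few 0
wrist5 few 0
wrist5 few 0
w1 325 circle 459.6 249.5 d 28.9 mean [460.2 249.4  55.6] zmax 58.1
w1 few 0
w1 few 0
scene5 40 circle 458.4 246.1 d 32.4 mean [460.3 247.2  55. ] zmax 58.6
scene5 59 circle 643.0 202.4 d 36.9 mean [643.2 201.1  48.6] zmax 51.5
scene5 75 circle 670.2 -189.6 d 32.1 mean [ 670.1 -189.8   38.6] zmax 41.6
```

Request:
play_rows --gripper '[1,1,1,1,1,1,1,1,1,1,1,1]' --delta_pos '[[0,0,1],[-1.84,2.56,0],[-1.84,2.56,0],[-1.84,2.56,0],[-1.84,2.56,0],[-1.84,2.56,0],[0,0,0],[0,0,-3],[0,0,-3],[0,0,-2.5],[0,0,-1.5],[0,0,0]]' --angular '[[0,0,0],[0,0,0],[0,0,0],[0,0,0],[0,0,0],[0,0,0],[0,0,0],[0,0,0],[0,0,0],[0,0,0],[0,0,0],[0,0,0]]' --squeeze 25

```text
clock: 12.2
tcp_pos: [445.5, -255.9, 24.5]
orientation: [0.996, -0.09, -0.001, -0.001]
wrist_force: [0.0, -0.0, -0.1]
opening: 85.3
```

Request:
play_rows --gripper '[0,0,0,0,0,0,0,0,0,0,0,0]' --delta_pos '[[0,0,0],[0,0,0],[0,0,0],[0,0,0],[0,0,0],[0,0,0],[0,0,0],[0,0,0],[0,0,1],[0,0,2],[0,0,3],[0,0,0]]' --angular '[[0,0,0],[0,0,0],[0,0,0],[0,0,0],[0,0,0],[0,0,0],[0,0,0],[0,0,0],[0,0,0],[0,0,0],[0,0,0],[0,0,0]]'

```text
clock: 13.4
tcp_pos: [447.6, -257.0, 89.8]
orientation: [0.996, -0.09, 0.002, 0.001]
wrist_force: [0.2, -0.3, 0.1]
opening: 27.3
```

Request:
play_rows --gripper '[0,0,0,0,0,0,0,0,0,0,0,0,0,0,0,0,0,0,0]' --delta_pos '[[0,0,3],[0,0,3],[1.45,1.68,0],[1.45,1.68,0],[1.45,1.68,0],[1.45,1.68,0],[1.45,1.68,0],[1.45,1.68,0],[1.45,1.68,0],[1.45,1.68,0],[1.45,1.68,0],[1.45,1.68,0],[1.45,1.68,0],[1.45,1.68,0],[1.45,1.68,0],[1.45,1.68,0],[1.45,1.68,0],[0,0,0],[0,0,0]]' --angular '[[0,0,0],[0,0,0],[0,0,-4.87],[0,0,-4.87],[0,0,-4.87],[0,0,-4.87],[0,0,-4.87],[0,0,-4.87],[0,0,-4.87],[0,0,-4.87],[0,0,-4.87],[0,0,-4.87],[0,0,-4.87],[0,0,-4.87],[0,0,-4.87],[0,0,-4.87],[0,0,-4.87],[0,0,0],[0,0,0]]'

```text
clock: 15.3
tcp_pos: [663.4, -4.0, 146.1]
orientation: [0.747, -0.665, -0.0, 0.0]
wrist_force: [0.1, -0.2, -0.9]
opening: 26.9
```

```bash
python3 - <<'E'
from h import *
s,c=grab('wrist','w6');print(s['tcp_pos'],s['orientation'],s['opening']);cv2.imwrite('pics/w6.png',c['frame'])
c=dict(np.load('cam_w6.npz')); W=cloud(c)
m=(W[...,2]>35)&(W[...,2]<52)&(abs(W[...,1])<105)&(W[...,0]>590); line(W[m])
E
```

```text
[663.37467784  -4.00553694 146.13891374] [ 7.47255820e-01 -6.64536424e-01 -2.06441486e-04  1.95045221e-04] 26.942047404474465
12669 [704.5   3.6] [179.8 166.6] 7.1 pca deg -80.79 mean [721.2   5.8  43.4]
```

View pics/w6.png

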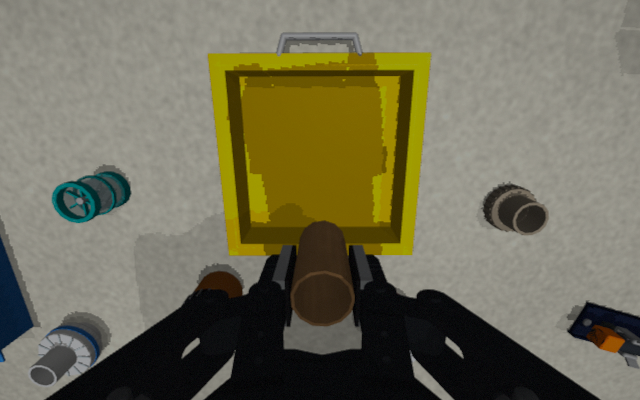

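View: the tube is held at (322,270) and the yellow tray spans (210–430, 55–250), square with the gripper. The way down is clear.

Request:
play_rows --gripper '[0,0,0,0,0,0,0.6,0.6,0.6,0.6,0.6,0.6,0.6,0.6,0.6]' --delta_pos '[[0,0,-3],[0,0,-3],[0,0,-3],[0,0,-1.7],[0,0,-0.7],[0,0,0],[0,0,0],[0,0,0],[0,0,0],[0,0,0],[0,0,2],[0,0,3],[0,0,3],[0,0,3],[0,0,0]]' --angular '[[0,0,0],[0,0,0],[0,0,0],[0,0,0],[0,0,0],[0,0,0],[0,0,0],[0,0,0],[0,0,0],[0,0,0],[0,0,0],[0,0,0],[0,0,0],[0,0,0],[0,0,0]]'

```text
clock: 16.85
tcp_pos: [665.6, -4.3, 146.7]
orientation: [0.747, -0.665, 0.002, -0.002]
wrist_force: [0.3, -0.4, 0.5]
opening: 51.2
```

```bash
python3 - <<'E'
from h import *
s,c=grab('wrist','w7');print(s['tcp_pos'],s['orientation'],s['opening'])
E
python3 fit.py w7 664 -4 56 75; python3 fit.py w7 461 248 52 64;python3 fit.py w7 643 201 46 56;python3 fit.py w7 670 -190 36 46; python3 fit.py w6 643 201 46 56;python3 fit.py w6 670 -190 36 46;python3 fit.py w6 461 248 52 64;
```

```text
[665.64926432  -4.26029072 146.69203306] [ 0.74653542 -0.66533877  0.00218441 -0.00209875] 51.18049177191148
w7 360 circle 663.6 -4.0 d 28.1 mean [663.3  -4.1  61.2] zmax 63.9
w7 410 circle 459.7 249.2 d 30.4 mean [460.9 249.7  55.2] zmax 57.6
w7 689 circle 641.8 203.1 d 37.1 mean [642.8 203.2  48.4] zmax 50.1
w7 438 circle 670.3 -188.2 d 32.2 mean [ 670.6 -187.7   38.3] zmax 40.0
w6 696 circle 642.3 204.1 d 37.9 mean [642.6 203.2  48.4] zmax 50.0
w6 432 circle 670.5 -188.1 d 32.9 mean [ 670.7 -187.7   38.4] zmax 40.1
w6 429 circle 460.6 249.8 d 29.3 mean [460.9 249.8  55.1] zmax 57.6
```

Request:
play_rows --gripper '[1,1,1,1,1,1,1,1,1,1,1,1,1,1,1,1,1,1,1,1]' --delta_pos '[[-1.45,1.81,0],[-1.45,1.81,0],[-1.45,1.81,0],[-1.45,1.81,0],[-1.45,1.81,0],[-1.45,1.81,0],[-1.45,1.81,0],[-1.45,1.81,0],[-1.45,1.81,0],[-1.45,1.81,0],[-1.45,1.81,0],[-1.45,1.81,0],[-1.45,1.81,0],[-1.45,1.81,0],[0,0,0],[0,0,-3],[0,0,-3],[0,0,-3],[0,0,-2],[0,0,0]]' --angular '[[0,0,5.93],[0,0,5.93],[0,0,5.93],[0,0,5.93],[0,0,5.93],[0,0,5.93],[0,0,5.93],[0,0,5.93],[0,0,5.93],[0,0,5.93],[0,0,5.93],[0,0,5.93],[0,0,5.93],[0,0,5.93],[0,0,0],[0,0,0],[0,0,0],[0,0,0],[0,0,0],[0,0,0]]' --squeeze 40

```text
clock: 18.9
tcp_pos: [459.3, 247.9, 29.7]
orientation: [1.0, -0.004, -0.002, 0.001]
wrist_force: [0.2, 0.8, 1.6]
opening: 85.7
```

Request:
play_rows --gripper '[0,0,0,0,0,0,0,0,0,0,0,0,0]' --delta_pos '[[0,0,0],[0,0,0],[0,0,0],[0,0,0],[0,0,0],[0,0,0],[0,0,0],[0,0,0],[0,0,1],[0,0,3],[0,0,3],[0,0,3],[0,0,0]]' --angular '[[0,0,0],[0,0,0],[0,0,0],[0,0,0],[0,0,0],[0,0,0],[0,0,0],[0,0,0],[0,0,0],[0,0,0],[0,0,0],[0,0,0],[0,0,0]]'

```text
clock: 20.2
tcp_pos: [462.1, 250.1, 136.3]
orientation: [1.0, -0.003, 0.002, -0.001]
wrist_force: [0.2, -0.3, -0.8]
opening: 26.7
```

Request:
play_rows --gripper '[0,0,0,0,0,0,0,0,0,0,0,0,0,0,0,0,0,0,0]' --delta_pos '[[0,0,2],[1.83,-1.63,0],[1.83,-1.63,0],[1.83,-1.63,0],[1.83,-1.63,0],[1.83,-1.63,0],[1.83,-1.63,0],[1.83,-1.63,0],[1.83,-1.63,0],[1.83,-1.63,0],[1.83,-1.63,0],[1.83,-1.63,0],[1.83,-1.63,0],[1.83,-1.63,0],[1.83,-1.63,0],[1.83,-1.63,0],[0,0,0],[0,0,0],[0,0,0]]' --angular '[[0,0,0],[0,0,-5.53],[0,0,-5.53],[0,0,-5.53],[0,0,-5.53],[0,0,-5.53],[0,0,-5.53],[0,0,-5.53],[0,0,-5.53],[0,0,-5.53],[0,0,-5.53],[0,0,-5.53],[0,0,-5.53],[0,0,-5.53],[0,0,-5.53],[0,0,-5.53],[0,0,0],[0,0,0],[0,0,0]]'

```text
clock: 22.1
tcp_pos: [734.7, 5.4, 152.3]
orientation: [0.748, -0.664, -0.0, -0.0]
wrist_force: [0.6, 0.7, -1.8]
opening: 26.5
```

```bash
python3 - <<'E'
from h import *
s,c=grab('scene','s8');print(s['tcp_pos'],s['orientation'],s['opening'])
s,c=grab('wrist','w8')
cv2.imwrite('pics/w8.png',c['frame'])
E
python3 fit.py s8 664 -4 56 75;python3 fit.py s8 460 250 50 75
```

```text
[734.65535512   5.41656169 152.26111086] [ 7.47580645e-01 -6.64170920e-01 -4.05069689e-04 -5.47293268e-05] 26.504258915730006
s8 66 circle 663.4 -5.0 d 30.2 mean [664.   -5.5  60.9] zmax 65.3
s8 few 0
```

View pics/w8.png

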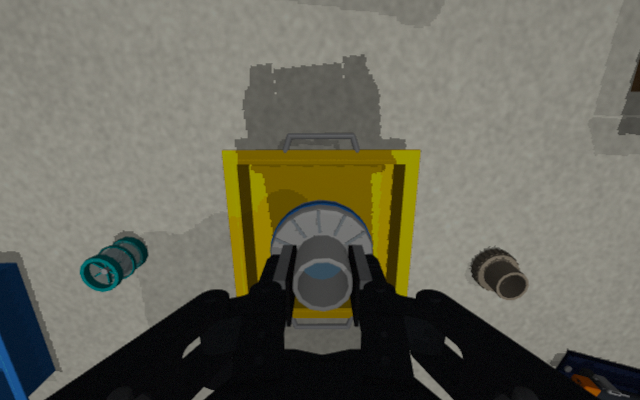

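View: the filter is held upright at (322,250) above the far half of the yellow tray, and the way down is free.

Request:
play_rows --gripper '[0,0,0,0,0,0,0.6,0.6,0.6,0.6,0.6,0.6,0.6,0.6,0.6]' --delta_pos '[[0,0,-3],[0,0,-3],[0,0,-3],[0,0,-1.5],[0,0,-0.6],[0,0,0],[0,0,0],[0,0,0],[0,0,0],[0,0,0],[0,0,2],[0,0,3],[0,0,3],[0,0,3],[0,0,0]]' --angular '[[0,0,0],[0,0,0],[0,0,0],[0,0,0],[0,0,0],[0,0,0],[0,0,0],[0,0,0],[0,0,0],[0,0,0],[0,0,0],[0,0,0],[0,0,0],[0,0,0],[0,0,0]]'

```text
clock: 23.7
tcp_pos: [737.4, 4.8, 157.8]
orientation: [0.747, -0.665, 0.003, -0.003]
wrist_force: [0.3, 0.1, -0.2]
opening: 51.1
```

```bash
python3 - <<'E'
from h import *
s,c=grab('wrist','w9');print(s['tcp_pos'],s['orientation'],s['opening'])
E
python3 fit.py w9 735 5 53 75; for x in "643 202 46 56" "670 -188 36 46"; do python3 fit.py w9 $x; done
```

```text
[737.44053141   4.75827416 157.78412877] [ 0.74694124 -0.66487925  0.00264017 -0.00271863] 51.0667701998012
w9 405 circle 737.2 7.4 d 28.0 mean [737.2   7.3  59.3] zmax 62.0
w9 515 circle 641.9 203.5 d 37.0 mean [643.1 203.4  48.3] zmax 49.9
w9 346 circle 670.4 -187.8 d 32.4 mean [ 670.9 -187.7   38.3] zmax 39.9
```

Request:
play_rows --gripper '[1,1,1,1,1,1,1,1,1,1,1,1,1,1,1,1,1,1,1,1]' --delta_pos '[[-0.71,1.53,0],[-0.71,1.53,0],[-0.71,1.53,0],[-0.71,1.53,0],[-0.71,1.53,0],[-0.71,1.53,0],[-0.71,1.53,0],[-0.71,1.53,0],[-0.71,1.53,0],[-0.71,1.53,0],[-0.71,1.53,0],[-0.71,1.53,0],[-0.71,1.53,0],[0,0,0],[0,0,-3],[0,0,-3],[0,0,-3],[0,0,-3],[0,0,-1.2],[0,0,0]]' --angular '[[0,0,6.97],[0,0,6.97],[0,0,6.97],[0,0,6.97],[0,0,6.97],[0,0,6.97],[0,0,6.97],[0,0,6.97],[0,0,6.97],[0,0,6.97],[0,0,6.97],[0,0,6.97],[0,0,6.97],[0,0,0],[0,0,0],[0,0,0],[0,0,0],[0,0,0],[0,0,0],[0,0,0]]' --squeeze 30

```text
clock: 25.75
tcp_pos: [642.3, 202.7, 18.0]
orientation: [0.998, 0.063, -0.001, 0.0]
wrist_force: [0.3, -0.1, 1.0]
opening: 85.2
```

Request:
play_rows --gripper '[0,0,0,0,0,0,0,0]' --delta_pos '[[0,0,0],[0,0,0],[0,0,0],[0,0,0],[0,0,0],[0,0,0],[0,0,0],[0,0,0]]' --angular '[[0,0,0],[0,0,0],[0,0,0],[0,0,0],[0,0,0],[0,0,0],[0,0,0],[0,0,0]]'

```text
clock: 26.55
tcp_pos: [643.4, 203.6, 20.5]
orientation: [0.998, 0.063, 0.001, -0.0]
wrist_force: [-1.9, -1.8, 8.2]
opening: 35.2
```

Request:
play_rows --gripper '[0,0,0,0,0,0,0,0,0,0,0,0,0,0,0,0,0]' --delta_pos '[[0,0,1],[0,0,3],[0,0,3],[0,0,3],[0,0,2],[-1.18,2.2,0],[-1.18,2.2,0],[-1.18,2.2,0],[-1.18,2.2,0],[-1.18,2.2,0],[-1.18,2.2,0],[-1.18,2.2,0],[-1.18,2.2,0],[-1.18,2.2,0],[-1.18,2.2,0],[0,0,0],[0,0,0]]' --angular '[[0,0,0],[0,0,0],[0,0,0],[0,0,0],[0,0,0],[0,0,0],[0,0,0],[0,0,0],[0,0,0],[0,0,0],[0,0,0],[0,0,0],[0,0,0],[0,0,0],[0,0,0],[0,0,0],[0,0,0]]'

```text
clock: 28.25
tcp_pos: [524.7, 423.8, 140.0]
orientation: [0.998, 0.064, 0.0, -0.0]
wrist_force: [0.4, -0.2, -0.4]
opening: 35.1
```

```bash
python3 - <<'E'
from h import *
s,c=grab('wrist','w10');print(s['tcp_pos'],s['orientation'],s['opening'])
cv2.imwrite('pics/w10.png',c['frame'])
c=dict(np.load('cam_w10.npz')); W=cloud(c)
m=(W[...,2]>38)&(W[...,2]<50)&(W[...,1]>290); line(W[m])
E
```

```text
[524.71533013 423.80424363 139.95680448] [ 9.97954213e-01  6.39321806e-02  2.42824903e-04 -8.14007847e-05] 35.083393997931424
8662 [528.4 394.8] [193.4 166.5] 8.0 pca deg -172.1 mean [524.  428.7  43.8]
```

View pics/w10.png

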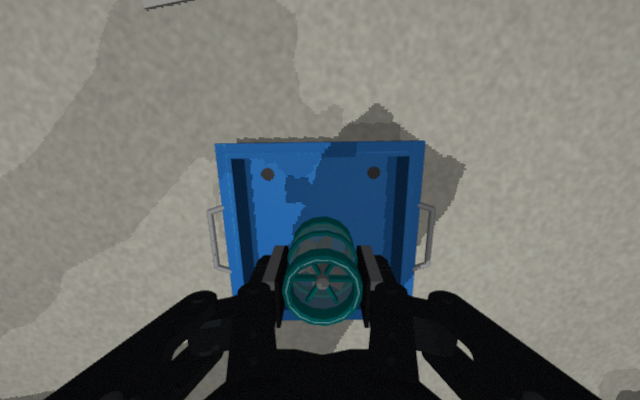

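View: the turbine is held upright at (322,265) over the blue tray (218–424, 142–320), square with it.

Request:
play_rows --gripper '[0,0,0,0,0,0,0]' --delta_pos '[[0,0,-3],[0,0,-3],[0,0,-3],[0,0,-1.6],[0,0,-0.8],[0,0,0],[0,0,0]]' --angular '[[0,0,0],[0,0,0],[0,0,0],[0,0,0],[0,0,0],[0,0,0],[0,0,0]]'

```text
clock: 29.0
tcp_pos: [525.5, 423.7, 26.3]
orientation: [0.998, 0.063, 0.001, -0.0]
wrist_force: [-0.0, -1.8, 0.7]
opening: 35.3
```

Request:
play_rows --gripper '[0,0,0.6,0.6,0.6,0.6,0.6,0.6,0.6,0.6,0.6]' --delta_pos '[[0,0,-0.15],[0,0,0],[0,0,0],[0,0,0],[0,0,0],[0,0,0],[0,0,1],[0,0,3],[0,0,4],[0,0,4],[0,0,0]]' --angular '[[0,0,0],[0,0,0],[0,0,0],[0,0,0],[0,0,0],[0,0,0],[0,0,0],[0,0,0],[0,0,0],[0,0,0],[0,0,0]]'

```text
clock: 30.1
tcp_pos: [526.5, 425.5, 150.1]
orientation: [0.998, 0.063, 0.003, -0.002]
wrist_force: [0.4, 0.3, 0.6]
opening: 51.1
```

```bash
python3 - <<'E'
from h import *
s,c=grab('wrist','w11');print(s['tcp_pos'],s['orientation'],s['opening'])
E
python3 fit.py w11 525 424 49 60 25
```

```text
[526.47698473 425.47047884 150.12363825] [ 0.99798402  0.06334295  0.00306946 -0.00247753] 51.08799022374841
w11 594 circle 526.0 424.7 d 35.9 mean [526.1 425.1  52.5] zmax 54.3
```

Request:
play_rows --gripper '[1,1,1,1,1,1,1,1,1,1,1,1,1,1,1,1,1,1,1,1]' --delta_pos '[[0.72,-3.06,0],[0.72,-3.06,0],[0.72,-3.06,0],[0.72,-3.06,0],[0.72,-3.06,0],[0.72,-3.06,0],[0.72,-3.06,0],[0.72,-3.06,0],[0.72,-3.06,0],[0.72,-3.06,0],[0.72,-3.06,0],[0.72,-3.06,0],[0.72,-3.06,0],[0.72,-3.06,0],[0.72,-3.06,0],[0.72,-3.06,0],[0.72,-3.06,0],[0.72,-3.06,0],[0.72,-3.06,0],[0.72,-3.06,0]]' --angular '[[0,0,0],[0,0,0],[0,0,0],[0,0,0],[0,0,0],[0,0,0],[0,0,0],[0,0,0],[0,0,0],[0,0,0],[0,0,0],[0,0,0],[0,0,0],[0,0,0],[0,0,0],[0,0,0],[0,0,0],[0,0,0],[0,0,0],[0,0,0]]' --squeeze 40

```text
clock: 32.15
tcp_pos: [668.6, -189.8, 143.2]
orientation: [0.998, 0.064, -0.001, -0.0]
wrist_force: [0.1, 0.6, -0.0]
opening: 85.3
```

Request:
play_rows --gripper '[1,1,1,1,1,1,1]' --delta_pos '[[0,0,0],[0,0,-3],[0,0,-3],[0,0,-3],[0,0,-2],[0,0,0],[0,0,0]]' --angular '[[0,0,0],[0,0,0],[0,0,0],[0,0,0],[0,0,0],[0,0,0],[0,0,0]]'

```text
clock: 32.85
tcp_pos: [669.2, -188.2, 34.4]
orientation: [0.998, 0.064, 0.0, -0.0]
wrist_force: [1.3, 0.2, 1.0]
opening: 85.5
```

Request:
play_rows --gripper '[1,1,0,0,0,0,0,0,0,0]' --delta_pos '[[0.1,0,-1.2],[0,0,-0.2],[0,0,0],[0,0,0],[0,0,0],[0,0,0],[0,0,0],[0,0,0],[0,0,0],[0,0,0]]' --angular '[[0,0,0],[0,0,0],[0,0,0],[0,0,0],[0,0,0],[0,0,0],[0,0,0],[0,0,0],[0,0,0],[0,0,0]]'

```text
clock: 33.85
tcp_pos: [670.1, -188.5, 20.3]
orientation: [0.998, 0.063, 0.0, 0.0]
wrist_force: [-1.4, 0.1, 5.6]
opening: 30.7
```

Request:
play_rows --gripper '[0,0,0,0,0,0]' --delta_pos '[[0,0,1],[0,0,3],[0,0,3],[0,0,3],[0,0,2],[0,0,0]]' --angular '[[0,0,0],[0,0,0],[0,0,0],[0,0,0],[0,0,0],[0,0,0]]'

```text
clock: 34.45
tcp_pos: [671.3, -188.7, 143.7]
orientation: [0.998, 0.063, 0.002, 0.001]
wrist_force: [0.8, -0.4, -1.3]
opening: 31.0
```

Request:
play_rows --gripper '[0,0,0,0,0,0,0,0,0,0,0,0,0,0,0,0,0,0,0,0]' --delta_pos '[[-0.72,2.89,0],[-0.72,2.89,0],[-0.72,2.89,0],[-0.72,2.89,0],[-0.72,2.89,0],[-0.72,2.89,0],[-0.72,2.89,0],[-0.72,2.89,0],[-0.72,2.89,0],[-0.72,2.89,0],[-0.72,2.89,0],[-0.72,2.89,0],[-0.72,2.89,0],[-0.72,2.89,0],[-0.72,2.89,0],[-0.72,2.89,0],[-0.72,2.89,0],[-0.72,2.89,0],[-0.72,2.89,0],[0,0,0]]' --angular '[[0,0,0],[0,0,0],[0,0,0],[0,0,0],[0,0,0],[0,0,0],[0,0,0],[0,0,0],[0,0,0],[0,0,0],[0,0,0],[0,0,0],[0,0,0],[0,0,0],[0,0,0],[0,0,0],[0,0,0],[0,0,0],[0,0,0],[0,0,0]]'

```text
clock: 36.45
tcp_pos: [530.6, 365.0, 139.7]
orientation: [0.998, 0.066, -0.001, -0.001]
wrist_force: [-0.7, -1.2, -0.1]
opening: 30.8
```

Request:
play_rows --gripper '[0,0,0,0,0,0,0]' --delta_pos '[[0,0,0],[0,0,-3],[0,0,-3],[0,0,-3],[0,0,-1.6],[0,0,-0.8],[0,0,0]]' --angular '[[0,0,0],[0,0,0],[0,0,0],[0,0,0],[0,0,0],[0,0,0],[0,0,0]]'

```text
clock: 37.15
tcp_pos: [533.1, 360.2, 25.6]
orientation: [0.998, 0.063, -0.0, 0.0]
wrist_force: [-0.2, 0.2, -0.7]
opening: 30.9
```

Request:
play_rows --gripper '[0,0,0.6,0.6,0.6,0.6,0.6,0.6,0.6,0.6,0.6,0.6,0.6]' --delta_pos '[[0,0,-0.1],[0,0,0],[0,0,0],[0,0,0],[0,0,0],[0,0,0],[0,0,1],[0,0,3],[0,0,4],[0,0,4],[0,0,4],[0,0,0],[0,0,0]]' --angular '[[0,0,0],[0,0,0],[0,0,0],[0,0,0],[0,0,0],[0,0,0],[0,0,0],[0,0,0],[0,0,0],[0,0,0],[0,0,0],[0,0,0],[0,0,0]]'

```text
clock: 38.45
tcp_pos: [533.4, 360.7, 186.1]
orientation: [0.998, 0.063, 0.001, -0.0]
wrist_force: [-0.5, -0.2, -0.7]
opening: 51.3
```

```bash
python3 chk.py 12 wrist top scene | grep -v "^wrist"
for t in wrist12 scene12; do python3 fit.py $t 533 360 38 60 25; python3 fit.py $t 526 424 48 60 25; python3 fit.py $t 664 -4 56 75 30; python3 fit.py $t 737 7 53 75 30; python3 fit.py $t 541 90 45 60; python3 fit.py $t 536 -94 52 64; done; python3 fit.py top12 541 90 45 60; python3 fit.py top1 541 90 45 60; python3 fit.py top12 536 -94 52 64; python3 fit.py top1 536 -94 52 64
```

```text
top [532.9760073  360.31862503 184.89895972] 51.296533420859774
-86 -66 64 z top [43.4 46.3 47.1] across [-9.3 -1.   7.5] along [-84.8 -66.4]
-64 -54 23 z top [41.4 44.2 47.8] across [-7.5 -1.3  5.6] along [-63.  -54.2]
-36 -12 58 z top [41.8 44.  45.3] across [-7.1 -1.4  6.6] along [-34.8 -12.5]
-12 12 61 z top [42.  44.2 45.2] across [-7.3 -0.4  7.2] along [-11.6  11.6]
12 36 61 z top [41.9 44.1 45. ] across [-7.4 -0.9  6.5] along [12.8 35.9]
54 64 25 z top [41.3 44.9 46. ] across [-7.5  0.7  7.7] along [54.2 63.7]
66 86 58 z top [43.1 46.7 48.1] across [-8.7  0.2  8.5] along [66.5 82.7]
scene [532.78225645 360.21847018 184.20413912] 51.41086582673683
-86 -66 143 z top [41.2 43.6 44.3] across [-9.3  4.7  8.7] along [-85.6 -66.4]
-64 -54 49 z top [39.4 43.1 43.3] across [-5.2  3.1  7.5] along [-63.8 -54.3]
-36 -12 111 z top [39.3 42.3 43.2] across [-6.3  3.2  6.8] along [-35.8 -12.5]
-12 12 108 z top [39.6 42.  43. ] across [-5.9  3.3  7.4] along [-11.6  11.9]
12 36 102 z top [39.7 42.4 43.4] across [-6.2  3.5  7. ] along [12.7 35.8]
54 64 42 z top [38.8 42.1 43.7] across [-8.2  2.9
[... 311 characters left out ...]
4 circle 536.4 359.4 d 34.1 mean [535.  358.4  41.2] zmax 44.9
scene12 58 circle 526.4 421.0 d 39.6 mean [526.6 422.2  51.3] zmax 54.1
scene12 67 circle 662.7 -6.5 d 31.0 mean [665.1  -6.3  60.7] zmax 65.0
scene12 90 circle 736.7 6.6 d 30.1 mean [737.2   4.9  58.4] zmax 62.6
scene12 244 circle 539.3 91.3 d 55.9 mean [541.2  91.3  48.6] zmax 51.0
scene12 275 circle 535.7 -93.3 d 48.8 mean [536.3 -94.6  56.1] zmax 58.7
top12 310 circle 540.8 91.5 d 51.2 mean [540.6  91.1  50.8] zmax 55.4
top1 310 circle 540.9 91.4 d 50.9 mean [540.4  91.3  50.6] zmax 54.7
top12 275 circle 535.8 -94.8 d 47.7 mean [535.8 -94.6  57.8] zmax 62.3
top1 277 circle 535.8 -94.7 d 47.6 mean [535.7 -94.6  57.6] zmax 62.1
```

View pics/scene12.png

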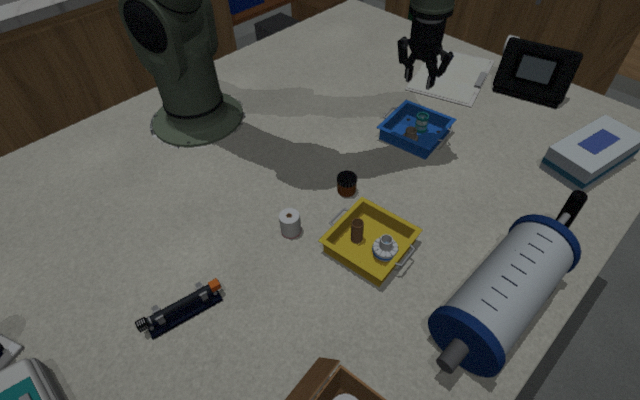

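View: the probe is in the rail at (180,305), the mouthpiece (357,231) and filter (385,246) are in the yellow tray, and the turbine (422,121) and adaptor (411,132) stand in the blue tray. The jar and roll have not moved and the gripper is clear.

```bash
python3 -c "
from workcell import manip
print(manip.finish_job())"
```

```text
the job is handed in; nothing more can be done
None
```

The job is done and handed in at about 39 s of the 144 s allowed; the hand-in gave no verdict. I pressed the probe into both clips first. Then I put the mouthpiece and filter in the yellow tray and stood the turbine and adaptor in the blue tray.

**What the last checks showed:**
- **Probe:** level, with its axis about 34 mm up (home height). It is within about 2 mm across the rail and 1 mm along it.
- **Waste parts:** the mouthpiece and filter are standing in the yellow tray, both about 37 mm from its centre.
- **Reusable parts:** the turbine and adaptor are on the blue tray's floor. Their tops are at 54 and 44 mm, which fits their heights plus the 4 mm floor.
- **Jar and paper roll:** moved by less than 1 mm.
- **Gripper:** open and well clear of everything.

**What went wrong or disagreed:**
- My first grip on the probe was too high on the rod, so I opened, went lower and regrasped before lifting.
- The top camera reads heights 2 to 4 mm higher than the other two cameras. It does this on untouched objects too, so I relied on the wrist and scene readings.

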